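# Cock the snap trap and slide it into its tunnel

### The job

Set the rodent snap trap on the pulled-out tray: draw its sprung bar right over to the catch side, feel it down onto the hair-trigger catch without bearing hard on the catch, and ease off so that the bar stays hooked; never let the bar snap over. Then, without setting it off, slide the tray gently all the way into its tunnel, and leave the other things on the table where they are.

Things in the scene. Friction and masses are not known exactly. Their poses are not given: they have to be found in the camera images.
- station: Fixed sheet-metal trap station. Origin on the table, under the trap's middle when the tray is out. z up; +y: the way the tray slides in; -x: the trap's catch side (nearest the robot; yaw up to 0.3 rad); +x: its strike side. The tunnel, 212 mm wide, covers y 82 to 222 mm, open at y 82, 105 mm high (its carrying handle 130). All mm below are in this frame with the tray out, heights above the table.
- trap (a point): Middle of the trap's floor, 10 mm above the table; its axes are the station's. The trap is a black moulded base 176 (x) by 92 (y) mm fixed on the pulled-out tray (y -60 to 60 mm), with a rim 17 mm high and two hinge cheeks 44 mm high (x within 9 mm of 0, at y -42 and 46 mm). Two small posts at x 78, y -26 and 36 mm carry the fired bar.
- bar (a joint): Swing of the sprung bar, a U-shaped steel wire bail, rad: 0 = fired, flat to +x, its crossbar 36 mm above the table; pi/2 upright; 2.88 to 3.11 = set, over on the catch side (-x), nearly flat again. The crossbar is 78 mm long along y (-38 to 40), 6 mm thick, on a side wire at each end, 78 mm from the hinge. A spring always pulls it to 0: 3.5 N at the crossbar when fired, 7 N when set.
- bar_grip (a point): Middle of the round rubber sleeve on the crossbar, on its axis, 10 mm thick, spanning y -6 to 34 mm (this point: y 14). Pinched across (fingers closing along the station's x, pointing down; 20 to 30 N is enough), the bar turns between the finger pads with slight drag, so the fingers can point straight down all through the swing. Free room on both sides down to the trap's floor.
- bar_hinge (a point): Point on the bar's hinge axis at y 14 mm, 36 mm above the table; it rides on the tray, its axes are the station's. bar_grip moves about it on a circle of 78 mm: x = 78 cos(joint bar), z = 78 sin(joint bar).
- catch: Catch bracket: its foot at its origin, x -77, y -27 mm, 10 mm high; two steel cheeks, 26 mm wide over all (y), top 60 mm high, stand 11 to 23 mm on its hinge side. Clamped to it a block with a rubber buffer under the set bar and a sprung hook 14 mm wide, nose pointing to -x over the bar. The block's height was set by hand, differs each time, is unknown: the hooked bar's axis lies 39 to 56 mm high.
- catch_top (a point): Point 56 mm above the table over the bracket's foot: the highest that the hooked bar's axis can lie; it does not follow the block. Pressed down, the bar rides on the hook's slope from some 20 mm above its hooked height, pushing the hook aside with about 1 N; 1 mm below that height the hook springs back over it; 2 mm below, the bar meets the buffer (12 N per mm). More than 16 N spoils the catch.
- pedal (a point): Fixed point on the trap's floor under the bait pedal, x 22, y -7 mm. The pedal, a sheet-steel plate 36 by 46 mm, stands 33 to 58 mm above the table over it; a thin rod at y -27 joins it to the hook. A force of 0.5 to 1 N on the pedal or a knock on the hook fires a set trap. Eased up, a hooked bar stops at the nose and its pull on the hand falls from 7 N to none; an unhooked one keeps pulling.
- tray (a joint): How far the tray has been slid into the tunnel, m: 0 = pulled out, 0.138 = fully home, its end lip at the tunnel's mouth. Sliding takes about 3 N.
- tray_handle (a point): Middle of the outer rail of the tray's steel-wire handle, 34 mm above the table; its axes are the station's. The rail is 8 mm thick, 64 mm long along x and stands 45 mm out (-y) from the tray's 44 mm high end lip; push it to +y to slide the tray in.
- bait_jar: Bystander: closed bait jar, 68 mm across, 85 mm high; origin under its middle.
- screwdriver: Bystander: screwdriver lying on the table, 190 mm long along its x.
- torch: Bystander: hand lamp lying on the table, 145 mm long along its x, 36 mm high.
- chips: Bystander: stack of gaming chips, 39 mm across, 33 mm high; origin under its middle.
- mug: Bystander: mug, 82 mm across, 92 mm high, handle at its +y.
- drum_key: Bystander: small steel T-shaped drum key, 52 mm wide, 12 mm high, lying flat.
- glove_box: Bystander: cardboard box of gloves, 120 by 220 mm, 65 mm high.

How it is judged:
By the outcome, as a careful person would: the job done as asked, in the order asked, and still so for the second after the job is handed in, with the robot touching nothing.
It also fails if it takes over 69 s, if anything falls off the work surface, if the arm or the gripper's body presses on something with over 40 N, if the wrist force passes 120 N, or if a joint passes its speed limit or range.

### The arm

A 6-joint arm with a two-finger parallel gripper is mounted at the origin on the work surface. World frame = base frame: x ahead of the robot, y to its left, z up, the work surface at z = 0. Lengths are in mm, angles in rad, forces in N, time in s.
With the tool pointing down it reaches from about 250 to 800 mm from the base axis. Payload 3.9 kg.
Tool frame: the origin (TCP) lies between the finger pads; the fingertips stand 17 mm ahead of it and the grasp point (between the pads) lies 2 mm behind it (arm.tcp_to_tips is the distance from the TCP to the fingertips, in mm); z points along the fingers, y is the line along which they close (so a half turn about z gives the same grasp; the last joint's range is limited). The gripper opens to 85 mm and grips with 20 to 120 N. Pads are 22 mm wide; open, the fingers measure 114 mm over their backs; the gripper's body (76 mm by 85 mm) begins 54 mm behind the grasp point. The pads swing forward as they close: fully open they stand 13 mm farther back than shut.
Start: joints at [1.169, 0.26, -0.138, 1.173, 0, 1.571], TCP at [205.309, 483.18, 248.304] pointing down, gripper open.
Joint ranges: [-2.78, 2.78], [-0.83, 1.72], [-1.28, 1.37], [-1.9, 2.12], [-1.57, 1.48], [-3.14, 3.14]. Speed limits (rad/s): [2.57, 2.57, 3.14, 3.14, 3.14, 3.14].

### API

Orientations are given as a rotation vector (axis times angle).
In Python, from workcell import arm gives the robot as it stands.
- The arm moves only by the shell command python3 -m inch 'ROWS' [FORCE]. ROWS is JSON, a list of rows, each an object with "offset": the shift along the tool's x, y, z in cm, a list of three; "angular": the turn, a rotation vector about the tool's x, y, z in degrees, a list of three; "hand": the opening, from 0 (shut) to 1 (fully open). In form: [{"offset": [dx, dy, dz], "angular": [rx, ry, rz], "hand": hand}, ...]. A call has 1 to 8 rows; each row shifts and turns the commanded pose from where the row before left it, along the tool's axes as they then stand; what a row does not reach is not made up. A row lasts 1/8 s, in which the tool goes at most 62.5 mm and 10.7 degrees, less where a joint would pass 70% of its speed; a pose out of reach is approached as far as the arm can. A call with a gripper value outside its range is refused whole. The fingers move at their own pace and stop on an object; FORCE is the grip in N (left out, the last holds). Time passes only in rows, so rows that do not move let the fingers close. It gives the time, the measured TCP pose, the force, the opening and the grip force at its end, in the units of the state.
- arm.get_obs(): the state, without advancing time (a new reading comes with each control period).
- arm.camera(name): name is "scene" or "top"; returns (picture, depth): 400x640x3 uint8, red, green, blue; 400x640 float32, mm along the optical axis (not along the pixel's ray), 0 where there is no reading.
- arm.camera_model(name): a dict with "vertical_fov" (degrees; the focal length in pixels is half the picture's height over the tangent of half this angle, whatever the lens; pixels are square), "cx", "cy" (the principal point, pixels), "rvec" (rotation vector, rad) and "tvec" (3), from world to camera coordinates, as OpenCV has them. Camera axes: x right, y down, z forward; pixel columns grow to the right and rows downward; lengths in mm; the calibration is good to about 2 mm. A picture is of the moment at which its call begins. camera_model takes no time and is no camera call.
- arm.job_done(): hands the job in; it is judged then, once.
The state is a dict: "clock": time; "joint_positions": joint angles; "qd": joint speeds; "joint_efforts": joint torques, N m; "tcp_pos": TCP position; "orientation": TCP orientation; "force": force on the tool from outside, world axes, zero at the start; "torque": the same for the moment, N m; "width": finger opening in mm; "grasp_force": force on a finger pad.
Only numpy, scipy, OpenCV 4.12 (cv2) and the standard library are available. Lean on these libraries where they do the work, as an engineer would, in place of code of your own. Each camera call takes 0.05 s, during which the arm holds its last target. There are 200 camera calls.

## Working session

There is one attempt and no reset: what is moved stays moved. The work goes in short steps, Python scripts to look and compute and a shell command to move; the robot and the scene stay as the last step left them, time stands still between calls to the robot, and variables do not carry over. Pictures are saved under pics/ and viewed, at most 10 in all, crops included, and the job is handed in when it is done.

```bash
mkdir -p pics; ls; cat > h.py <<'E'
import numpy as np, cv2
from workcell import arm
def cam(n):
    m=arm.camera_model(n); f=200/np.tan(np.radians(m["vertical_fov"])/2)
    R=cv2.Rodrigues(np.array(m["rvec"],float))[0]; t=np.array(m["tvec"],float)
    return f,m["cx"],m["cy"],R,t
def cloud(n,d):
    f,cx,cy,R,t=cam(n); v,u=np.mgrid[:400,:640]
    P=np.stack([(u-cx)/f*d,(v-cy)/f*d,d],-1)
    return (P-t)@R
def proj(n,p):
    f,cx,cy,R,t=cam(n); q=np.atleast_2d(p)@R.T+t
    return np.c_[f*q[:,0]/q[:,2]+cx,f*q[:,1]/q[:,2]+cy]
def ray(n,u,v,z):
    f,cx,cy,R,t=cam(n); o=-R.T@t; d=R.T@np.array([(u-cx)/f,(v-cy)/f,1]); return o+d*(z-o[2])/d[2]
E
python3 - <<'E'
from h import *
for n in("scene","top"):
    p,d=arm.camera(n); cv2.imwrite(f"pics/{n}0.png",p[...,::-1]); np.save(n+"0.npy",d); f,cx,cy,R,t=cam(n); print(n,f,cx,cy,-R.T@t,R[2],arm.camera_model(n))
print(arm.get_obs())
E
```

```text
pics
scene 462.1984089356996 324.2545685496312 203.01796078198709 [1443.14386638 -565.84655324  707.56646911] [-0.74410896  0.41324148 -0.52491269] {'vertical_fov': 46.797679558001974, 'cx': 324.2545685496312, 'cy': 203.01796078198709, 'rvec': array([ 1.89018319,  1.10473378, -0.62297365]), 'tvec': array([-207.20033748, -202.96355781, 1679.09816969])}
top 368.75963234992327 317.939967885002 196.9739371982826 [ 420.63911811  -63.47449093 1050.59908003] [ 0.10352088  0.01299312 -0.99454241] {'vertical_fov': 56.947152776147114, 'cx': 317.939967885002, 'cy': 196.9739371982826, 'rvec': array([ 2.13733892, -2.18540645,  0.09669585]), 'tvec': array([ -38.36713177,  528.16454599, 1002.14513979])}
{'clock': 0.1, 'joint_positions': array([ 1.16899287e+00,  2.60627913e-01, -1.39262802e-01,  1.17271298e+00,
       -4.00096086e-05,  1.57077849e+00]), 'qd': array([-5.78869512e-04, -5.73579771e-04,  5.16849989e-03,  9.38384092e-06,
       -2.87104464e-04,  1.02362403e-03]), 'joint_efforts': array([-4.08235601e-04, -4.06508875e+01,  2.54527509e+01,  1.01462327e-02,
       -3.55723967e-05, -1.39755650e-05]), 'tcp_pos': array([205.09326838, 482.63144375, 247.53449214]), 'orientation': array([-6.26822347e-01, -3.07809528e+00,  2.79416404e-03]), 'force': array([-0.53654087,  0.09760259, -0.10759766]), 'torque': array([ 0.01357515,  0.00249758, -0.00281112]), 'grasp_force': 0.0, 'width': 85.17698272183868}
```

View pics/top0.png

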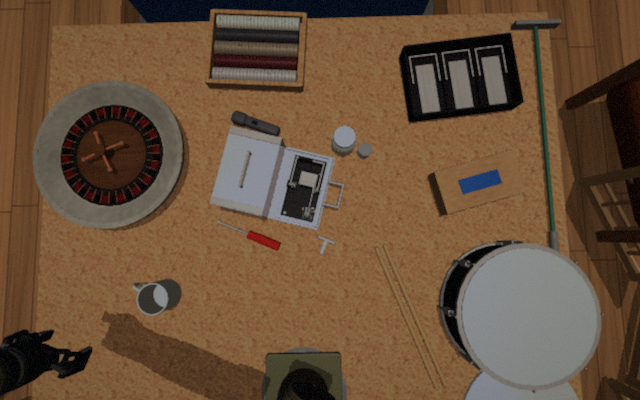

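View pics/scene0.png

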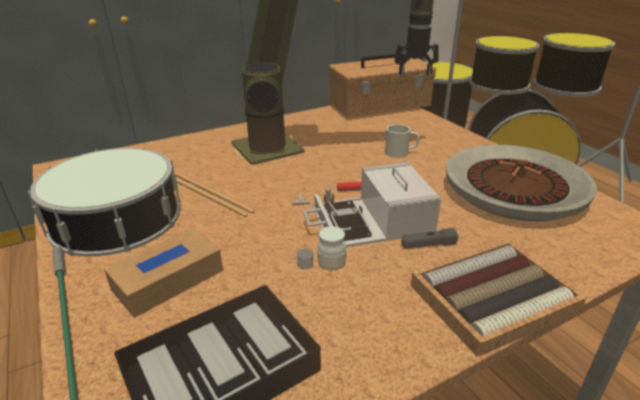

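The top view shows the tunnel at about (250,172), the trap at (303,188), the handle at (335,194), the jar at (344,139), the chips at (365,150) and the drum key at (325,243). The scene view agrees.

```bash
python3 - <<'E'
from h import *
d=np.load("top0.npy"); P=cloud("top",d)
v,u=np.mgrid[:400,:640]
m=(d>0)&(abs(P[...,2]-105)<6)&(u>200)&(u<290)&(v>110)&(v<230)
m=cv2.morphologyEx(m.astype(np.uint8),cv2.MORPH_OPEN,np.ones((3,3)))
q=P[m>0][:,:2].astype(np.float32); r=cv2.minAreaRect(q); print(m.sum(),r,cv2.boxPoints(r), np.median(P[m>0][:,2]))
# table z
print("table",np.median(P[250:260,200:230,2]), np.median(P[200:215,350:400,2]))
b=cv2.imread("pics/top0.png")[115:260,200:390]; b=cv2.convertScaleAbs(b,alpha=1.5)
cv2.imwrite("pics/c1.png",cv2.resize(b,None,fx=4.2,fy=4.1,interpolation=cv2.INTER_CUBIC))
E
```

```text
4167 ((595.5808715820312, 136.638427734375), (140.89871215820312, 213.69528198242188), 75.01908111572266) [[474.1538    96.20334 ]
 [680.586     40.963676]
 [717.00793  177.07352 ]
 [510.57574  232.31317 ]] 105.66261617218234
table 0.5201806303574719 0.11511966236844291
```

View pics/c1.png

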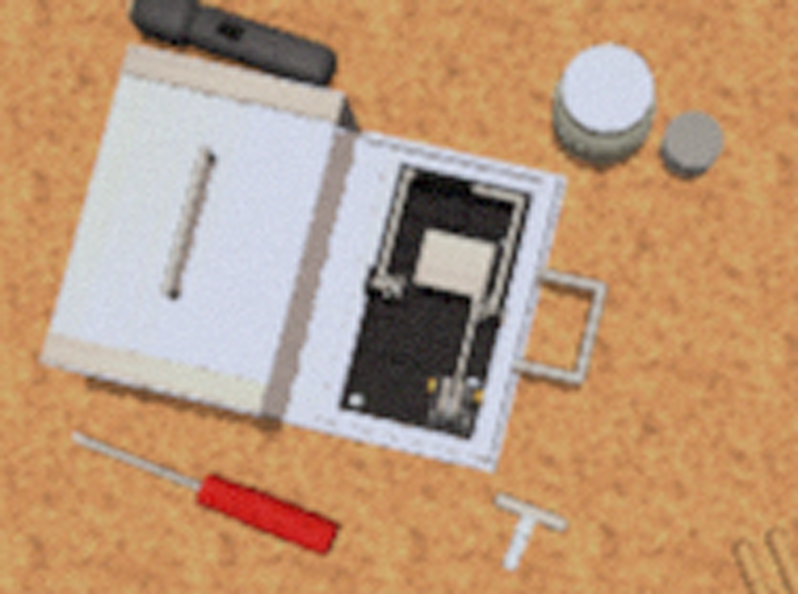

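```bash
cat >> h.py <<'E'
from scipy.spatial.transform import Rotation as Rot
YAW=np.radians(-14.98); O=np.array([556.2,-10.2,0])
X=np.array([np.cos(YAW),np.sin(YAW),0]);Y=np.array([-np.sin(YAW),np.cos(YAW),0])
def W(x,y,z): return O+x*X+y*Y+np.array([0,0,z])
def S(p): p=np.array(p)-O; return np.array([p@X,p@Y,p[2]])
E
python3 - <<'E'
from h import *
pts=dict(catch=(-77,-27,56),handle=(0,-105,34),barL=(78,-38,36),barR=(78,40,36),pedal=(22,-7,58),postc=(0,46,44),tunc=(-106,82,105),tunc2=(106,82,105))
im=[cv2.imread(f"pics/{n}0.png") for n in("top","scene")]
for k,p in pts.items():
    for n,i in zip(("top","scene"),im):
        q=proj(n,W(*p))[0]; print(k,n,q.round(1)); cv2.circle(i,(int(q[0]*8),int(q[1]*8)),5,(0,0,255),-1,shift=3)
a=cv2.resize(im[0][130:245,240:370],None,fx=4,fy=4); b=cv2.resize(im[1][160:270,290:420],None,fx=4,fy=4)
b=cv2.copyMakeBorder(b,0,a.shape[0]-b.shape[0],0,0,0); c=np.hstack([a,b]); cv2.imwrite("pics/ov.png",cv2.convertScaleAbs(cv2.resize(c,(800,int(c.shape[0]*800/c.shape[1]))),alpha=1.4))
for k,(u,v,z) in dict(jar=(344,133,85),chips=(365,150,33),key=(325,243,10)).items(): print(k,S(ray("top",u,v,z)).round())
o=arm.get_obs(); R=Rot.from_rotvec(o["orientation"]).as_matrix(); print(R.round(3)); print("station coords of tool axes",(np.array([X,Y,[0,0,1]])@R).round(3))
E
```

```text
catch top [305.7 215.4]
catch scene [327.9 192.3]
handle top [340.1 195.5]
handle scene [306.7 217.5]
barL top [323.2 162.8]
barL scene [339.1 229.6]
barR top [296.2 156.4]
barR scene [368.4 225.2]
pedal top [307.3 178.3]
pedal scene [344.8 209.1]
postc top [287.  182.3]
postc scene [361.2 206.6]
tunc top [260.9 215.3]
tunc scene [362.5 167.5]
tunc2 top [281.3 136.9]
tunc2 scene [389.6 205.8]
jar [160. -75.  85.]
chips [ 142. -143.   33.]
key [-137.  -95.   10.]
[[-0.92   0.391 -0.001]
 [ 0.391  0.92  -0.002]
 [-0.    -0.002 -1.   ]]
station coords of tool axes [[-0.99   0.14  -0.   ]
 [ 0.14   0.99  -0.002]
 [-0.    -0.002 -1.   ]]
```

View pics/ov.png

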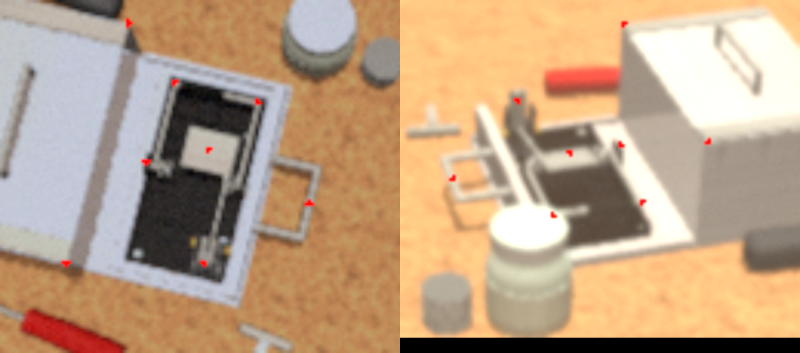

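The predicted points sit on the real features within about 1 px: the crossbar, catch, handle and tunnel corners. I'll turn the tool first, so that tool x is station +y and tool y is station +x.

```bash
python3 -m inch '[{"offset":[0,0,0],"angular":[0,0,10.245],"hand":0.4},{"offset":[0,0,0],"angular":[0,0,10.245],"hand":0.4},{"offset":[0,0,0],"angular":[0,0,10.245],"hand":0.4},{"offset":[0,0,0],"angular":[0,0,10.245],"hand":0.4},{"offset":[0,0,0],"angular":[0,0,10.245],"hand":0.4},{"offset":[0,0,0],"angular":[0,0,10.245],"hand":0.4},{"offset":[0,0,0],"angular":[0,0,10.245],"hand":0.4},{"offset":[0,0,0],"angular":[0,0,10.245],"hand":0.4}]' 25
cat > st.py <<'E'
import sys
from h import *
o=arm.get_obs(); R=Rot.from_rotvec(o["orientation"]).as_matrix(); B=np.array([X,Y,[0,0,1]])
print("t",o["clock"],"S",S(o["tcp_pos"]).round(1),"F_st",(B@o["force"]).round(2),"w",round(o["width"],1),"g",round(o["grasp_force"],1),"j6",o["joint_positions"][5].round(2));
if len(sys.argv)>1:
    d=np.array([float(a) for a in sys.argv[1:4]])-S(o["tcp_pos"]); print("tool offset cm",(R.T@(B.T@d)/10).round(2)); print((B@R).round(3))
E
python3 st.py 78 14 200
```

```text
clock: 1.1
tcp_pos: [205.2, 482.8, 247.8]
orientation: [2.497, 1.905, -0.002]
force: [-0.2, 0.2, 0.6]
width: 34.0
grasp_force: 0.0
t 1.1 S [-466.5  385.5  247.8] F_st [-0.27  0.09  0.59] w 34.0 g 0.0 j6 3.01
tool offset cm [-36.82  54.67   4.82]
[[ 0.006  1.    -0.   ]
 [ 1.    -0.006 -0.001]
 [-0.001 -0.    -1.   ]]
```

```bash
python3 -m inch '[{"offset":[-3,4.5,0],"angular":[0,0,0],"hand":0.4},{"offset":[-3,4.5,0],"angular":[0,0,0],"hand":0.4},{"offset":[-3,4.5,0],"angular":[0,0,0],"hand":0.4},{"offset":[-3,4.5,0],"angular":[0,0,0],"hand":0.4},{"offset":[-3,4.5,0],"angular":[0,0,0],"hand":0.4},{"offset":[-3,4.5,0],"angular":[0,0,0],"hand":0.4},{"offset":[-3,4.5,0],"angular":[0,0,0],"hand":0.4},{"offset":[-3,4.5,0],"angular":[0,0,0],"hand":0.4}]'
python3 st.py 78 14 120
```

```text
clock: 2.1
tcp_pos: [491.8, 156.7, 248.0]
orientation: [-2.492, -1.913, 0.001]
force: [1.3, 0.2, -0.0]
width: 34.2
grasp_force: 0.0
t 2.1 S [-105.4  144.6  248. ] F_st [ 1.16  0.56 -0.  ] w 34.2 g 0.0 j6 2.14
tool offset cm [-13.06  18.35  12.79]
[[ 0.     1.    -0.001]
 [ 1.    -0.    -0.   ]
 [-0.    -0.001 -1.   ]]
```

```bash
python3 -m inch '[{"offset":[-3,4.4,0],"angular":[0,0,0],"hand":0.4},{"offset":[-3,4.5,0],"angular":[0,0,0],"hand":0.4},{"offset":[-3,4.5,3],"angular":[0,0,0],"hand":0.4},{"offset":[-3,4.4,3],"angular":[0,0,0],"hand":0.4},{"offset":[-0.5,0.1,3],"angular":[0,0,0],"hand":0.4},{"offset":[0,0,3],"angular":[0,0,0],"hand":0.4},{"offset":[0,0,0],"angular":[0,0,0],"hand":0.4}]'
python3 st.py 78 14 42
python3 - <<'E'
from h import *
a=[]
for n,(r,c) in dict(top=((120,240),(240,370)),scene=((140,260),(290,420))).items():
    p,d=arm.camera(n); a.append(cv2.resize(p[r[0]:r[1],c[0]:c[1],::-1],(400,370)))
cv2.imwrite("pics/ap.png",cv2.convertScaleAbs(np.hstack(a),alpha=1.4))
E
```

```text
clock: 2.98
tcp_pos: [629.0, -9.0, 125.1]
orientation: [-2.489, -1.91, 0.009]
force: [0.0, 0.7, 0.1]
width: 34.0
grasp_force: 0.0
t 2.975 S [ 70.   20.  125.1] F_st [-0.15  0.67  0.14] w 34.0 g 0.0 j6 1.82
tool offset cm [-0.58  0.86  8.31]
[[ 0.     1.    -0.007]
 [ 1.    -0.    -0.002]
 [-0.002 -0.007 -1.   ]]
```

View pics/ap.png

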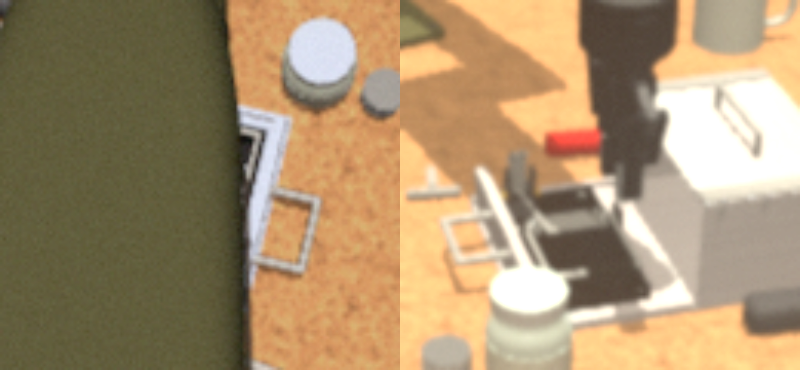

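The top view is blocked by the arm. The scene view shows the fingers above the bar and clear of the tunnel. I'll descend around the sleeve.

```bash
python3 -m inch '[{"offset":[-0.6,0.8,2],"angular":[0,0,0],"hand":0.4},{"offset":[0,0,2],"angular":[0,0,0],"hand":0.4},{"offset":[0,0,2],"angular":[0,0,0],"hand":0.4},{"offset":[0,0,1.5],"angular":[0,0,0],"hand":0.4},{"offset":[0,0,1],"angular":[0,0,0],"hand":0.4},{"offset":[0,0,0.3],"angular":[0,0,0],"hand":0.4},{"offset":[0,0,0],"angular":[0,0,0],"hand":0.4}]'
python3 st.py 78 14 38
```

```text
clock: 3.95
tcp_pos: [638.1, -16.6, 40.6]
orientation: [2.492, 1.913, 0.001]
force: [0.1, -0.4, 0.2]
width: 34.0
grasp_force: 0.0
t 3.95 S [80.8 15.  40.6] F_st [ 0.17 -0.42  0.15] w 34.0 g 0.0 j6 1.81
tool offset cm [-0.1  -0.28  0.26]
[[ 0.     1.     0.001]
 [ 1.    -0.     0.   ]
 [ 0.     0.001 -1.   ]]
```

```bash
python3 -m inch '[{"offset":[0,-0.28,0.26],"angular":[0,0,0],"hand":0.4},{"offset":[0,0,0],"angular":[0,0,0],"hand":0.2},{"offset":[0,0,0],"angular":[0,0,0],"hand":0.12},{"offset":[0,0,0],"angular":[0,0,0],"hand":0.0},{"offset":[0,0,0],"angular":[0,0,0],"hand":0.0},{"offset":[0,0,0],"angular":[0,0,0],"hand":0.0}]' 25
python3 st.py 78 14 38
```

```text
clock: 4.7
tcp_pos: [634.5, -15.8, 37.8]
orientation: [-2.491, -1.912, 0.001]
force: [-3.2, 1.4, 3.3]
width: 8.9
grasp_force: 24.5
t 4.7 S [77.  14.9 37.8] F_st [-3.42  0.49  3.29] w 8.9 g 24.5 j6 1.81
tool offset cm [-0.09  0.1  -0.02]
[[-0.     1.    -0.001]
 [ 1.     0.    -0.   ]
 [-0.    -0.001 -1.   ]]
```

Gripped: width 8.9 mm, small side force. Now I'll swing in 7.5° steps.

```bash
python3 -m inch '[{"offset":[0,-0.12,-1.02],"angular":[0,0,0],"hand":0},{"offset":[0,-0.2,-1],"angular":[0,0,0],"hand":0},{"offset":[0,-0.33,-0.97],"angular":[0,0,0],"hand":0},{"offset":[0,-0.45,-0.92],"angular":[0,0,0],"hand":0},{"offset":[0,-0.57,-0.85],"angular":[0,0,0],"hand":0},{"offset":[0,-0.67,-0.77],"angular":[0,0,0],"hand":0},{"offset":[0,-0.77,-0.67],"angular":[0,0,0],"hand":0},{"offset":[0,-0.85,-0.57],"angular":[0,0,0],"hand":0}]' 30
python3 st.py 38 14 105.5
```

```text
clock: 5.7
tcp_pos: [600.0, -6.5, 107.9]
orientation: [2.487, 1.908, 0.008]
force: [5.9, -2.5, -2.0]
width: 8.5
grasp_force: 29.2
t 5.7 S [ 41.4  14.9 107.9] F_st [ 6.36 -0.91 -1.96] w 8.5 g 29.2 j6 1.82
tool offset cm [-0.09 -0.34  0.24]
[[ 0.001  1.     0.008]
 [ 1.    -0.001  0.   ]
 [ 0.     0.008 -1.   ]]
```

```bash
python3 -m inch '[{"offset":[0,0,0],"angular":[0,0,0],"hand":0},{"offset":[0,0,0],"angular":[0,0,0],"hand":0}]'
python3 st.py 38 14 105.5
```

```text
clock: 5.95
tcp_pos: [599.8, -6.4, 108.1]
orientation: [2.488, 1.909, 0.008]
force: [6.0, -3.5, 0.4]
width: 8.6
grasp_force: 29.7
t 5.95 S [ 41.2  14.9 108.1] F_st [ 6.7  -1.8   0.43] w 8.6 g 29.7 j6 1.82
tool offset cm [-0.09 -0.32  0.26]
[[ 0.     1.     0.008]
 [ 1.    -0.     0.   ]
 [ 0.     0.008 -1.   ]]
```

```bash
python3 -m inch '[{"offset":[0,-0.75,-0.15],"angular":[0,0,0],"hand":0},{"offset":[0,-0.75,-0.15],"angular":[0,0,0],"hand":0},{"offset":[0,-0.75,-0.2],"angular":[0,0,0],"hand":0},{"offset":[0,-0.7,-0.1],"angular":[0,0,0],"hand":0},{"offset":[0,-0.7,-0.1],"angular":[0,0,0],"hand":0},{"offset":[0,-0.7,-0.05],"angular":[0,0,0],"hand":0},{"offset":[0,0,0],"angular":[0,0,0],"hand":0}]'
python3 st.py 38 14 105.5
```

```text
clock: 6.82
tcp_pos: [562.9, 4.6, 120.0]
orientation: [2.481, 1.904, 0.022]
force: [6.9, -4.5, 17.1]
width: 8.5
grasp_force: 31.4
t 6.825 S [  2.6  16.  120. ] F_st [ 7.82 -2.6  17.05] w 8.5 g 31.4 j6 1.84
tool offset cm [-0.2   3.51  1.52]
[[ 0.001  1.     0.02 ]
 [ 1.    -0.001  0.003]
 [ 0.003  0.02  -1.   ]]
```

```bash
python3 -m inch '[{"offset":[0,0,-0.35],"angular":[0,0,0],"hand":0},{"offset":[0,-0.8,0],"angular":[0,0,0],"hand":0},{"offset":[0,-0.8,0.1],"angular":[0,0,0],"hand":0},{"offset":[0,-0.8,0.2],"angular":[0,0,0],"hand":0},{"offset":[0,0,0],"angular":[0,0,0],"hand":0}]'
python3 st.py 38 14 105.5
```

```text
clock: 7.45
tcp_pos: [535.8, 11.7, 117.2]
orientation: [2.486, 1.908, 0.013]
force: [5.6, -2.2, 5.7]
width: 8.3
grasp_force: 30.2
t 7.45 S [-25.3  15.8 117.2] F_st [ 6.   -0.64  5.68] w 8.3 g 30.2 j6 1.85
tool offset cm [-0.19  6.32  1.23]
[[ 0.     1.     0.011]
 [ 1.    -0.     0.002]
 [ 0.002  0.011 -1.   ]]
```

```bash
python3 -m inch '[{"offset":[0,-0.75,0.28],"angular":[0,0,0],"hand":0},{"offset":[0,-0.75,0.4],"angular":[0,0,0],"hand":0},{"offset":[0,-0.8,0.55],"angular":[0,0,0],"hand":0},{"offset":[0,-0.8,0.68],"angular":[0,0,0],"hand":0},{"offset":[0,0,0],"angular":[0,0,0],"hand":0}]'
python3 st.py 38 14 105.5
```

```text
clock: 8.07
tcp_pos: [505.7, 19.7, 97.2]
orientation: [2.487, 1.909, 0.012]
force: [6.0, -1.9, 2.0]
width: 8.7
grasp_force: 30.5
t 8.075 S [-56.5  15.8  97.2] F_st [ 6.27 -0.27  2.02] w 8.7 g 30.5 j6 1.87
tool offset cm [-0.18  9.45 -0.74]
[[ 0.     1.     0.01 ]
 [ 1.    -0.     0.002]
 [ 0.002  0.01  -1.   ]]
```

```bash
python3 -m inch '[{"offset":[0,-0.35,0.36],"angular":[0,0,0],"hand":0},{"offset":[0,-0.3,0.38],"angular":[0,0,0],"hand":0},{"offset":[0,-0.26,0.4],"angular":[0,0,0],"hand":0},{"offset":[0,-0.22,0.42],"angular":[0,0,0],"hand":0},{"offset":[0,0,0],"angular":[0,0,0],"hand":0}]'
python3 st.py 38 14 105.5
```

```text
clock: 8.7
tcp_pos: [495.0, 22.6, 81.8]
orientation: [2.487, 1.909, 0.011]
force: [4.8, -1.9, 4.8]
width: 8.7
grasp_force: 31.5
t 8.7 S [-67.6  15.9  81.8] F_st [ 5.1  -0.57  4.81] w 8.7 g 31.5 j6 1.88
tool offset cm [-0.18 10.59 -2.27]
[[ 0.     1.     0.01 ]
 [ 1.    -0.     0.002]
 [ 0.002  0.01  -1.   ]]
```

```bash
python3 -m inch '[{"offset":[0,-0.14,0.2],"angular":[0,0,0],"hand":0},{"offset":[0,-0.12,0.2],"angular":[0,0,0],"hand":0},{"offset":[0,-0.1,0.2],"angular":[0,0,0],"hand":0},{"offset":[0,-0.1,0.2],"angular":[0,0,0],"hand":0},{"offset":[0,-0.09,0.2],"angular":[0,0,0],"hand":0},{"offset":[0,-0.08,0.2],"angular":[0,0,0],"hand":0},{"offset":[0,-0.08,0.2],"angular":[0,0,0],"hand":0},{"offset":[0,-0.07,0.2],"angular":[0,0,0],"hand":0}]'
python3 st.py 38 14 105.5
```

```text
clock: 9.7
tcp_pos: [488.2, 24.4, 66.3]
orientation: [2.486, 1.908, 0.013]
force: [4.7, -3.0, 7.6]
width: 8.6
grasp_force: 32.3
t 9.7 S [-74.6  15.9  66.3] F_st [ 5.27 -1.67  7.63] w 8.6 g 32.3 j6 1.88
tool offset cm [-0.18 11.3  -3.8 ]
[[ 0.     1.     0.011]
 [ 1.    -0.     0.002]
 [ 0.002  0.011 -1.   ]]
```

```bash
for i in 1; do python3 -m inch '[{"offset":[0,0,0.06],"angular":[0,0,0],"hand":0},{"offset":[0,0,0.06],"angular":[0,0,0],"hand":0},{"offset":[0,0,0.06],"angular":[0,0,0],"hand":0},{"offset":[0,0,0.06],"angular":[0,0,0],"hand":0},{"offset":[0,0,0],"angular":[0,0,0],"hand":0}]';python3 st.py; done
```

```text
clock: 10.32
tcp_pos: [487.4, 24.6, 63.5]
orientation: [2.487, 1.909, 0.011]
force: [3.8, -1.1, 5.4]
width: 8.6
grasp_force: 32.4
t 10.325 S [-75.5  15.8  63.5] F_st [ 3.94 -0.08  5.41] w 8.6 g 32.4 j6 1.88
```

```bash
python3 -m inch '[{"offset":[0,0,0.06],"angular":[0,0,0],"hand":0},{"offset":[0,-0.02,0.06],"angular":[0,0,0],"hand":0},{"offset":[0,0,0.06],"angular":[0,0,0],"hand":0},{"offset":[0,0,0.06],"angular":[0,0,0],"hand":0},{"offset":[0,0,0],"angular":[0,0,0],"hand":0}]';python3 st.py
```

```text
clock: 10.95
tcp_pos: [486.8, 24.8, 61.1]
orientation: [2.488, 1.91, 0.01]
force: [2.4, -1.7, 6.5]
width: 8.4
grasp_force: 32.5
t 10.95 S [-76.1  15.8  61.1] F_st [ 2.72 -1.08  6.55] w 8.4 g 32.5 j6 1.88
```

```bash
python3 -m inch '[{"offset":[0,-0.02,0.06],"angular":[0,0,0],"hand":0},{"offset":[0,-0.02,0.06],"angular":[0,0,0],"hand":0},{"offset":[0,-0.02,0.06],"angular":[0,0,0],"hand":0},{"offset":[0,0,0.06],"angular":[0,0,0],"hand":0},{"offset":[0,0,0],"angular":[0,0,0],"hand":0}]';python3 st.py
```

```text
clock: 11.58
tcp_pos: [486.1, 24.9, 58.4]
orientation: [2.488, 1.91, 0.01]
force: [4.1, -1.5, 5.5]
width: 8.7
grasp_force: 32.5
t 11.575 S [-76.8  15.8  58.4] F_st [ 4.31 -0.41  5.54] w 8.7 g 32.5 j6 1.88
```

```bash
python3 -m inch '[{"offset":[0,-0.01,0.06],"angular":[0,0,0],"hand":0},{"offset":[0,-0.01,0.06],"angular":[0,0,0],"hand":0},{"offset":[0,-0.01,0.06],"angular":[0,0,0],"hand":0},{"offset":[0,0,0.06],"angular":[0,0,0],"hand":0},{"offset":[0,0,0],"angular":[0,0,0],"hand":0}]';python3 st.py
```

```text
clock: 12.2
tcp_pos: [485.6, 25.1, 55.8]
orientation: [2.488, 1.91, 0.009]
force: [3.6, -1.2, 7.7]
width: 8.5
grasp_force: 32.7
t 12.2 S [-77.4  15.8  55.8] F_st [ 3.8  -0.23  7.66] w 8.5 g 32.7 j6 1.88
```

```bash
python3 -m inch '[{"offset":[0,-0.01,0.06],"angular":[0,0,0],"hand":0},{"offset":[0,0,0.06],"angular":[0,0,0],"hand":0},{"offset":[0,0,0.06],"angular":[0,0,0],"hand":0},{"offset":[0,0,0],"angular":[0,0,0],"hand":0}]';python3 st.py
```

```text
clock: 12.7
tcp_pos: [485.4, 25.1, 54.5]
orientation: [2.489, 1.91, 0.009]
force: [2.4, -1.3, 13.8]
width: 8.6
grasp_force: 33.5
t 12.7 S [-77.6  15.8  54.5] F_st [ 2.61 -0.62 13.8 ] w 8.6 g 33.5 j6 1.88
```

Buffer contact felt: force rose from 7 to 13.8 N, so about 6 N is on the buffer. Now I'll ease up.

```bash
python3 -m inch '[{"offset":[0,0,0],"angular":[0,0,0],"hand":0},{"offset":[0,0,-0.06],"angular":[0,0,0],"hand":0},{"offset":[0,0,-0.06],"angular":[0,0,0],"hand":0},{"offset":[0,0,-0.06],"angular":[0,0,0],"hand":0},{"offset":[0,0,-0.06],"angular":[0,0,0],"hand":0},{"offset":[0,0,-0.06],"angular":[0,0,0],"hand":0},{"offset":[0,0,0],"angular":[0,0,0],"hand":0},{"offset":[0,0,0],"angular":[0,0,0],"hand":0}]';python3 st.py
```

```text
clock: 13.7
tcp_pos: [485.7, 25.0, 56.7]
orientation: [2.488, 1.91, 0.009]
force: [5.6, -2.2, 4.8]
width: 8.7
grasp_force: 32.7
t 13.7 S [-77.2  15.8  56.7] F_st [ 5.99 -0.67  4.85] w 8.7 g 32.7 j6 1.88
```

```bash
python3 -m inch '[{"offset":[0,0,-0.05],"angular":[0,0,0],"hand":0},{"offset":[0,0,-0.05],"angular":[0,0,0],"hand":0},{"offset":[0,0,0],"angular":[0,0,0],"hand":0},{"offset":[0,0,0],"angular":[0,0,0],"hand":0}]';python3 st.py
```

```text
clock: 14.2
tcp_pos: [485.9, 25.0, 57.6]
orientation: [2.488, 1.91, 0.009]
force: [5.5, -1.2, 3.3]
width: 8.7
grasp_force: 32.5
t 14.2 S [-77.   15.8  57.6] F_st [5.63 0.3  3.31] w 8.7 g 32.5 j6 1.88
```

```bash
python3 -m inch '[{"offset":[0,0,-0.05],"angular":[0,0,0],"hand":0},{"offset":[0,0,-0.05],"angular":[0,0,0],"hand":0},{"offset":[0,0,0],"angular":[0,0,0],"hand":0},{"offset":[0,0,0],"angular":[0,0,0],"hand":0}]';python3 st.py;python3 -m inch '[{"offset":[0,0,0],"angular":[0,0,0],"hand":0}]';python3 st.py
```

```text
clock: 14.7
tcp_pos: [485.9, 24.9, 57.9]
orientation: [2.488, 1.91, 0.009]
force: [7.8, -2.5, -3.5]
width: 8.2
grasp_force: 31.9
t 14.7 S [-77.   15.8  57.9] F_st [ 8.18 -0.4  -3.47] w 8.2 g 31.9 j6 1.88
clock: 14.82
tcp_pos: [485.9, 24.9, 57.9]
orientation: [2.488, 1.91, 0.009]
force: [7.9, -1.4, -3.5]
width: 8.1
grasp_force: 31.9
t 14.825 S [-77.   15.8  57.9] F_st [ 7.95  0.71 -3.51] w 8.1 g 31.9 j6 1.88
```

Hooked: the pull reversed within 0.3 mm. I'll take the strain off before opening.

```bash
python3 -m inch '[{"offset":[0,0.1,0.04],"angular":[0,0,0],"hand":0},{"offset":[0,0.1,0],"angular":[0,0,0],"hand":0},{"offset":[0,0,0],"angular":[0,0,0],"hand":0},{"offset":[0,0,0],"angular":[0,0,0],"hand":0}]' 20;python3 st.py
```

```text
clock: 15.32
tcp_pos: [485.8, 24.9, 56.9]
orientation: [2.491, 1.912, 0.005]
force: [5.1, 1.0, 3.9]
width: 8.4
grasp_force: 32.7
t 15.325 S [-77.1  15.7  56.9] F_st [4.67 2.24 3.89] w 8.4 g 32.7 j6 1.88
```

```bash
python3 -m inch '[{"offset":[0,0.1,-0.03],"angular":[0,0,0],"hand":0},{"offset":[0,0.03,-0.03],"angular":[0,0,0],"hand":0},{"offset":[0,0,0],"angular":[0,0,0],"hand":0},{"offset":[0,0,0],"angular":[0,0,0],"hand":0}]' 20;python3 st.py
```

```text
clock: 15.82
tcp_pos: [485.7, 24.6, 57.0]
orientation: [-2.492, -1.913, -0.002]
force: [3.4, 2.6, 5.2]
width: 8.7
grasp_force: 32.7
t 15.825 S [-77.1  15.4  57. ] F_st [2.6  3.36 5.2 ] w 8.7 g 32.7 j6 1.88
```

```bash
python3 -m inch '[{"offset":[0,0,-0.04],"angular":[0,0,0],"hand":0},{"offset":[0,0,-0.04],"angular":[0,0,0],"hand":0},{"offset":[0,0,0],"angular":[0,0,0],"hand":0},{"offset":[0,0,0],"angular":[0,0,0],"hand":0}]' 20;python3 st.py
```

```text
clock: 16.32
tcp_pos: [485.7, 24.3, 57.5]
orientation: [2.492, 1.913, 0.001]
force: [5.0, 1.4, 5.6]
width: 8.5
grasp_force: 32.7
t 16.325 S [-77.   15.1  57.5] F_st [4.43 2.59 5.56] w 8.5 g 32.7 j6 1.88
```

```bash
python3 -m inch '[{"offset":[0,0,-0.04],"angular":[0,0,0],"hand":0},{"offset":[0,0,-0.04],"angular":[0,0,0],"hand":0},{"offset":[0,0,0],"angular":[0,0,0],"hand":0},{"offset":[0,0,0],"angular":[0,0,0],"hand":0}]' 20;python3 st.py
```

```text
clock: 16.82
tcp_pos: [485.7, 24.1, 57.8]
orientation: [2.492, 1.913, 0.001]
force: [5.9, 0.4, -0.0]
width: 8.5
grasp_force: 32.2
t 16.825 S [-77.   14.9  57.8] F_st [ 5.59  1.86 -0.03] w 8.5 g 32.2 j6 1.88
```

```bash
python3 -m inch '[{"offset":[0,0.1,0],"angular":[0,0,0],"hand":0},{"offset":[0,0.1,0],"angular":[0,0,0],"hand":0},{"offset":[0,0,0],"angular":[0,0,0],"hand":0}]' 20;python3 st.py
```

```text
clock: 17.2
tcp_pos: [485.7, 23.8, 57.7]
orientation: [-2.49, -1.912, 0.003]
force: [1.3, 1.2, 3.6]
width: 8.6
grasp_force: 32.5
t 17.2 S [-76.9  14.6  57.7] F_st [0.91 1.51 3.64] w 8.6 g 32.5 j6 1.88
```

Side force is gone. I'll raise a hair more to hand the load to the hook, then open.

```bash
python3 -m inch '[{"offset":[0,0,-0.06],"angular":[0,0,0],"hand":0},{"offset":[0,0,0],"angular":[0,0,0],"hand":0},{"offset":[0,0,0],"angular":[0,0,0],"hand":0.15},{"offset":[0,0,0],"angular":[0,0,0],"hand":0.25},{"offset":[0,0,0],"angular":[0,0,0],"hand":0.35},{"offset":[0,0,0],"angular":[0,0,0],"hand":0.4}]' 20;python3 st.py
```

```text
clock: 17.95
tcp_pos: [487.1, 23.5, 58.7]
orientation: [2.492, 1.913, -0.0]
force: [0.8, -0.1, -0.5]
width: 34.5
grasp_force: 0.0
t 17.95 S [-75.5  14.7  58.7] F_st [ 0.83  0.08 -0.54] w 34.5 g 0.0 j6 1.88
```

```bash
python3 -m inch '[{"offset":[0,0,-0.6],"angular":[0,0,0],"hand":0.4},{"offset":[0,0,-1.5],"angular":[0,0,0],"hand":0.4},{"offset":[0,0,-4],"angular":[0,0,0],"hand":0.4},{"offset":[0,0,-4],"angular":[0,0,0],"hand":0.4},{"offset":[-5,2.5,0],"angular":[0,0,0],"hand":0},{"offset":[-5,2.5,0],"angular":[0,0,0],"hand":0},{"offset":[-5,2.5,0],"angular":[0,0,0],"hand":0},{"offset":[-2,0,0],"angular":[0,0,0],"hand":0}]' 20;python3 st.py 0 -148 40
python3 - <<'E'
from h import *
a=[]
for n,(r,c) in dict(top=((120,240),(240,370)),scene=((140,260),(290,420))).items():
    p,d=arm.camera(n); a.append(cv2.resize(p[r[0]:r[1],c[0]:c[1],::-1],(400,370)))
cv2.imwrite("pics/set.png",cv2.convertScaleAbs(np.hstack(a),alpha=1.4))
E
```

```text
clock: 18.95
tcp_pos: [516.8, -162.9, 160.2]
orientation: [2.493, 1.908, 0.001]
force: [-0.1, 0.3, -0.3]
width: -0.2
grasp_force: 0.0
t 18.95 S [   1.4 -157.7  160.2] F_st [-0.19  0.23 -0.28] w -0.2 g 0.0 j6 1.53
tool offset cm [ 0.97 -0.17 12.02]
[[ 0.003  1.     0.002]
 [ 1.    -0.003 -0.001]
 [-0.001  0.002 -1.   ]]
```

View pics/set.png

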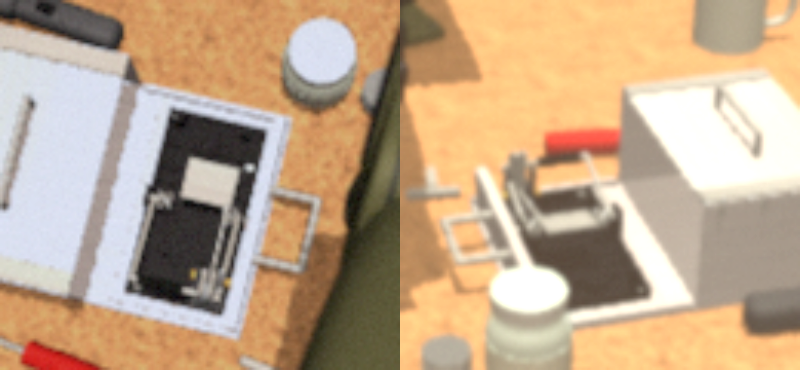

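The trap is set: the bar lies over on the catch side in both views, and the tray is still out. I'll descend outside the handle rail.

```bash
python3 -m inch '[{"offset":[0.3,-0.15,3],"angular":[0,0,0],"hand":0},{"offset":[0.3,0,3],"angular":[0,0,0],"hand":0},{"offset":[0.3,0,3],"angular":[0,0,0],"hand":0},{"offset":[0,0,2],"angular":[0,0,0],"hand":0},{"offset":[0,0,1.2],"angular":[0,0,0],"hand":0},{"offset":[0,0,0],"angular":[0,0,0],"hand":0}]' 20;python3 st.py 0 -120 36
```

```text
clock: 19.8
tcp_pos: [515.9, -149.8, 37.3]
orientation: [-2.49, -1.913, 0.001]
force: [0.3, -0.3, 0.1]
width: -0.2
grasp_force: 0.0
t 19.8 S [  -2.9 -145.3   37.3] F_st [ 0.32 -0.21  0.08] w -0.2 g 0.0 j6 1.55
tool offset cm [2.53 0.29 0.13]
[[-0.001  1.    -0.002]
 [ 1.     0.001  0.   ]
 [ 0.    -0.002 -1.   ]]
```

```bash
python3 -m inch '[{"offset":[0.6,0.1,0.1],"angular":[0,0,0],"hand":0},{"offset":[0.5,0.1,0],"angular":[0,0,0],"hand":0},{"offset":[0.3,0,0],"angular":[0,0,0],"hand":0},{"offset":[0.15,0,0],"angular":[0,0,0],"hand":0},{"offset":[0.15,0,0],"angular":[0,0,0],"hand":0},{"offset":[0.15,0,0],"angular":[0,0,0],"hand":0},{"offset":[0.15,0,0],"angular":[0,0,0],"hand":0},{"offset":[0.15,0,0],"angular":[0,0,0],"hand":0}]';python3 st.py 0 -120 36;python3 -m inch '[{"offset":[0.12,0,0],"angular":[0,0,0],"hand":0},{"offset":[0.12,0,0],"angular":[0,0,0],"hand":0},{"offset":[0.12,0,0],"angular":[0,0,0],"hand":0},{"offset":[0.12,0,0],"angular":[0,0,0],"hand":0}]';python3 st.py 0 -120 36
```

```text
clock: 20.8
tcp_pos: [524.1, -130.6, 36.7]
orientation: [-2.492, -1.913, 0.0]
force: [-0.3, -0.4, 0.7]
width: 0.3
grasp_force: 0.0
t 20.8 S [ 1.000e-01 -1.246e+02  3.670e+01] F_st [-0.16 -0.42  0.66] w 0.3 g 0.0 j6 1.59
tool offset cm [ 0.46 -0.01  0.07]
[[ 0.  1. -0.]
 [ 1. -0. -0.]
 [-0. -0. -1.]]
clock: 21.3
tcp_pos: [525.2, -126.5, 36.7]
orientation: [2.492, 1.912, -0.002]
force: [-0.7, -2.0, -0.1]
width: -0.2
grasp_force: 1.3
t 21.3 S [ 1.000e-01 -1.204e+02  3.670e+01] F_st [-0.17 -2.15 -0.12] w -0.2 g 1.3 j6 1.6
tool offset cm [ 0.04 -0.01  0.07]
[[ 0.     1.    -0.   ]
 [ 1.    -0.    -0.002]
 [-0.002 -0.    -1.   ]]
```

```bash
python3 -m inch '[{"offset":[0.1,0,0],"angular":[0,0,0],"hand":0},{"offset":[0.15,0,0],"angular":[0,0,0],"hand":0},{"offset":[0.2,0,0],"angular":[0,0,0],"hand":0},{"offset":[0.25,0,0],"angular":[0,0,0],"hand":0},{"offset":[0.3,0,0],"angular":[0,0,0],"hand":0},{"offset":[0.3,0,0],"angular":[0,0,0],"hand":0},{"offset":[0.3,0,0],"angular":[0,0,0],"hand":0},{"offset":[0.3,0,0],"angular":[0,0,0],"hand":0}]';python3 st.py 0 17 36.7
```

```text
clock: 22.3
tcp_pos: [530.2, -107.3, 36.7]
orientation: [-2.492, -1.913, 0.0]
force: [-1.2, -2.5, -0.1]
width: 0.0
grasp_force: 1.3
t 22.3 S [   0.  -100.5   36.7] F_st [-0.51 -2.7  -0.11] w 0.0 g 1.3 j6 1.63
tool offset cm [11.75 -0.   -0.  ]
[[-0.  1. -0.]
 [ 1.  0. -0.]
 [-0. -0. -1.]]
```

```bash
python3 -m inch '[{"offset":[0.3,0,0],"angular":[0,0,0],"hand":0},{"offset":[0.3,0,0],"angular":[0,0,0],"hand":0},{"offset":[0.3,0,0],"angular":[0,0,0],"hand":0},{"offset":[0.3,0,0],"angular":[0,0,0],"hand":0},{"offset":[0.3,0,0],"angular":[0,0,0],"hand":0},{"offset":[0.3,0,0],"angular":[0,0,0],"hand":0},{"offset":[0.3,0,0],"angular":[0,0,0],"hand":0},{"offset":[0.3,0,0],"angular":[0,0,0],"hand":0}]';python3 st.py 0 17 36.7
```

```text
clock: 23.3
tcp_pos: [536.4, -84.2, 36.7]
orientation: [-2.492, -1.913, 0.0]
force: [-1.6, -3.0, 0.1]
width: -0.1
grasp_force: 1.3
t 23.3 S [  0.  -76.6  36.7] F_st [-0.8  -3.3   0.11] w -0.1 g 1.3 j6 1.68
tool offset cm [ 9.36 -0.   -0.  ]
[[ 0.  1. -0.]
 [ 1. -0.  0.]
 [ 0. -0. -1.]]
```

```bash
python3 -m inch '[{"offset":[0.3,0,0],"angular":[0,0,0],"hand":0},{"offset":[0.3,0,0],"angular":[0,0,0],"hand":0},{"offset":[0.3,0,0],"angular":[0,0,0],"hand":0},{"offset":[0.3,0,0],"angular":[0,0,0],"hand":0},{"offset":[0.3,0,0],"angular":[0,0,0],"hand":0},{"offset":[0.3,0,0],"angular":[0,0,0],"hand":0},{"offset":[0.3,0,0],"angular":[0,0,0],"hand":0},{"offset":[0.3,0,0],"angular":[0,0,0],"hand":0}]';python3 st.py 0 17 36.7
```

```text
clock: 24.3
tcp_pos: [542.6, -61.0, 36.7]
orientation: [-2.492, -1.913, 0.0]
force: [-0.8, -2.7, 1.1]
width: 0.2
grasp_force: 1.3
t 24.3 S [ -0.  -52.6  36.7] F_st [-0.13 -2.8   1.14] w 0.2 g 1.3 j6 1.72
tool offset cm [ 6.96  0.   -0.  ]
[[-0.  1. -0.]
 [ 1.  0. -0.]
 [-0. -0. -1.]]
```

```bash
python3 -m inch '[{"offset":[0.3,0,0],"angular":[0,0,0],"hand":0},{"offset":[0.3,0,0],"angular":[0,0,0],"hand":0},{"offset":[0.3,0,0],"angular":[0,0,0],"hand":0},{"offset":[0.3,0,0],"angular":[0,0,0],"hand":0},{"offset":[0.3,0,0],"angular":[0,0,0],"hand":0},{"offset":[0.3,0,0],"angular":[0,0,0],"hand":0},{"offset":[0.3,0,0],"angular":[0,0,0],"hand":0},{"offset":[0.3,0,0],"angular":[0,0,0],"hand":0}]';python3 st.py 0 17 36.7
```

```text
clock: 25.3
tcp_pos: [548.7, -37.8, 36.6]
orientation: [-2.492, -1.913, 0.0]
force: [-2.2, -1.5, 1.1]
width: 0.3
grasp_force: 1.3
t 25.3 S [ -0.1 -28.6  36.6] F_st [-1.72 -1.98  1.05] w 0.3 g 1.3 j6 1.76
tool offset cm [ 4.56  0.01 -0.01]
[[-0.  1. -0.]
 [ 1.  0. -0.]
 [-0. -0. -1.]]
```

```bash
python3 -m inch '[{"offset":[0.3,0,0],"angular":[0,0,0],"hand":0},{"offset":[0.3,0,0],"angular":[0,0,0],"hand":0},{"offset":[0.3,0,0],"angular":[0,0,0],"hand":0},{"offset":[0.3,0,0],"angular":[0,0,0],"hand":0},{"offset":[0.3,0,0],"angular":[0,0,0],"hand":0},{"offset":[0.3,0,0],"angular":[0,0,0],"hand":0},{"offset":[0.3,0,0],"angular":[0,0,0],"hand":0},{"offset":[0.3,0,0],"angular":[0,0,0],"hand":0}]';python3 st.py 0 17 36.7
```

```text
clock: 26.3
tcp_pos: [555.0, -14.6, 36.7]
orientation: [-2.492, -1.913, 0.0]
force: [-2.5, -1.7, 1.1]
width: -0.3
grasp_force: 1.3
t 26.3 S [ 0.  -4.6 36.7] F_st [-2.03 -2.27  1.12] w -0.3 g 1.3 j6 1.81
tool offset cm [ 2.16 -0.   -0.  ]
[[-0.  1. -0.]
 [ 1.  0.  0.]
 [ 0. -0. -1.]]
```

```bash
python3 -m inch '[{"offset":[0.25,0,0],"angular":[0,0,0],"hand":0},{"offset":[0.25,0,0],"angular":[0,0,0],"hand":0},{"offset":[0.2,0,0],"angular":[0,0,0],"hand":0},{"offset":[0.2,0,0],"angular":[0,0,0],"hand":0},{"offset":[0.15,0,0],"angular":[0,0,0],"hand":0},{"offset":[0.15,0,0],"angular":[0,0,0],"hand":0},{"offset":[0.1,0,0],"angular":[0,0,0],"hand":0},{"offset":[0.1,0,0],"angular":[0,0,0],"hand":0}]';python3 st.py 0 17 36.7
```

```text
clock: 27.3
tcp_pos: [558.6, -1.3, 36.7]
orientation: [-2.492, -1.913, 0.0]
force: [-3.1, -2.1, 0.6]
width: -0.0
grasp_force: 1.3
t 27.3 S [ 0.1  9.2 36.7] F_st [-2.41 -2.83  0.58] w -0.0 g 1.3 j6 1.83
tool offset cm [ 0.78 -0.01 -0.  ]
[[ 0.  1. -0.]
 [ 1. -0. -0.]
 [-0. -0. -1.]]
```

```bash
python3 -m inch '[{"offset":[0.1,0,0],"angular":[0,0,0],"hand":0},{"offset":[0.1,0,0],"angular":[0,0,0],"hand":0},{"offset":[0.08,0,0],"angular":[0,0,0],"hand":0},{"offset":[0.08,0,0],"angular":[0,0,0],"hand":0},{"offset":[0.06,0,0],"angular":[0,0,0],"hand":0},{"offset":[0.06,0,0],"angular":[0,0,0],"hand":0},{"offset":[0.06,0,0],"angular":[0,0,0],"hand":0},{"offset":[0.06,0,0],"angular":[0,0,0],"hand":0}]';python3 st.py 0 17 36.7
```

```text
clock: 28.3
tcp_pos: [560.2, 4.5, 36.7]
orientation: [-2.492, -1.913, 0.0]
force: [-2.8, -2.2, -0.8]
width: -0.0
grasp_force: 1.3
t 28.3 S [ 0.1 15.2 36.7] F_st [-2.1  -2.88 -0.75] w -0.0 g 1.3 j6 1.84
tool offset cm [ 0.18 -0.01 -0.  ]
[[ 0.  1. -0.]
 [ 1. -0. -0.]
 [-0. -0. -1.]]
```

```bash
python3 -m inch '[{"offset":[0.06,0,0],"angular":[0,0,0],"hand":0},{"offset":[0.06,0,0],"angular":[0,0,0],"hand":0},{"offset":[0.06,0,0],"angular":[0,0,0],"hand":0},{"offset":[0.06,0,0],"angular":[0,0,0],"hand":0}]';python3 st.py 0 17 36.7
```

```text
clock: 28.8
tcp_pos: [560.8, 6.8, 36.7]
orientation: [2.492, 1.913, -0.0]
force: [-2.2, -1.8, -0.2]
width: -0.0
grasp_force: 1.8
t 28.8 S [ 0.1 17.6 36.7] F_st [-1.63 -2.31 -0.24] w -0.0 g 1.8 j6 1.84
tool offset cm [-0.06 -0.01 -0.  ]
[[ 0.  1. -0.]
 [ 1. -0. -0.]
 [-0. -0. -1.]]
```

```bash
python3 -m inch '[{"offset":[0.06,0,0],"angular":[0,0,0],"hand":0},{"offset":[0.06,0,0],"angular":[0,0,0],"hand":0},{"offset":[0.06,0,0],"angular":[0,0,0],"hand":0},{"offset":[0.06,0,0],"angular":[0,0,0],"hand":0}]';python3 st.py 0 17 36.7
```

```text
clock: 29.3
tcp_pos: [560.8, 7.0, 36.7]
orientation: [2.491, 1.91, -0.006]
force: [-4.8, -8.7, -0.1]
width: 0.3
grasp_force: 4.8
t 29.3 S [-0.  17.8 36.7] F_st [-2.42 -9.69 -0.1 ] w 0.3 g 4.8 j6 1.85
tool offset cm [-0.08  0.   -0.  ]
[[ 0.001  1.     0.   ]
 [ 1.    -0.001 -0.005]
 [-0.005  0.    -1.   ]]
```

End stop felt: motion stopped and force rose to 10 N. I'll back off slowly and lift.

```bash
python3 -m inch '[{"offset":[-0.1,0,0],"angular":[0,0,0],"hand":0},{"offset":[-0.2,0,0],"angular":[0,0,0],"hand":0},{"offset":[-1,0,0],"angular":[0,0,0],"hand":0},{"offset":[-2,0,0],"angular":[0,0,0],"hand":0},{"offset":[-3,0,-2],"angular":[0,0,0],"hand":0},{"offset":[-3,0,-4],"angular":[0,0,0],"hand":0},{"offset":[-3,-3,-4],"angular":[0,0,0],"hand":0},{"offset":[-3,-4,-4],"angular":[0,0,0],"hand":0}]'; python3 -m inch '[{"offset":[-3,-4,0],"angular":[0,0,0],"hand":0},{"offset":[-3,-4,0],"angular":[0,0,0],"hand":0},{"offset":[-3,-3,0],"angular":[0,0,0],"hand":0},{"offset":[0,0,0],"angular":[0,0,0],"hand":0}]'; python3 st.py
python3 - <<'E'
from h import *
a=[]
for n,(r,c) in dict(top=((120,260),(200,370)),scene=((140,270),(290,440))).items():
    p,d=arm.camera(n); a.append(cv2.resize(p[r[0]:r[1],c[0]:c[1],::-1],(400,340)))
cv2.imwrite("pics/end.png",cv2.convertScaleAbs(np.hstack(a),alpha=1.4))
E
```

```text
clock: 30.3
tcp_pos: [455.2, -122.0, 177.2]
orientation: [2.492, 1.911, 0.002]
force: [0.8, 0.0, 0.4]
width: 0.0
grasp_force: 0.0
clock: 30.8
tcp_pos: [323.0, -179.6, 175.8]
orientation: [-2.496, -1.907, 0.0]
force: [-0.6, -0.3, 0.1]
width: 0.1
grasp_force: 0.0
t 30.8 S [-181.5 -223.9  175.8] F_st [-0.46 -0.47  0.13] w 0.1 g 0.0 j6 1.33
```

View pics/end.png

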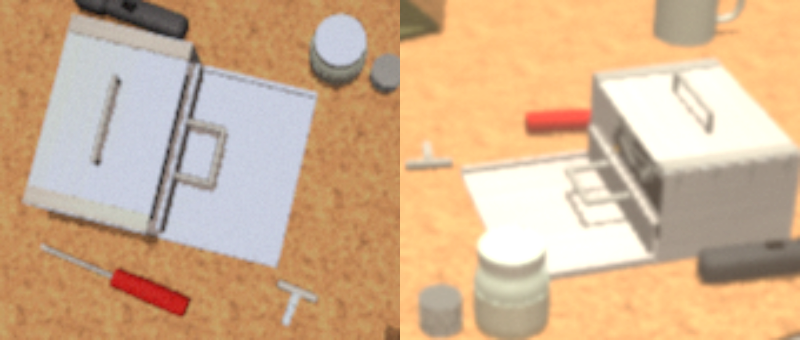

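The tray is fully home with its lip at the tunnel mouth, the bar is visible on the catch side inside, and the bystanders haven't moved. Handing in.

```bash
python3 -c "
from workcell import arm
print(arm.job_done())"
```

```text
the job is handed in; nothing more can be done
None
```

The trap is set with its bar hooked, the tray is fully home in the tunnel, the other things are where they were, and the job was handed in at about 31 s; the hand-in returned no verdict.

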